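# Load the marking tray and wedge it up

### The job

Put the steel ring gauge (flat) and the steel gauge block (upright) into the blue tray of the levelling stand and let go of them. Then take the orange wedge by its black grip and slide it, flat on the base plate and thin end first, under the middle of the yellow-striped lip until the tray just lifts off its posts, by about 4 mm at the lip. Finish while still gripping the wedge so that it alone holds the tray up, and leave everything else where it is.

Things in the scene. Friction and masses are not known exactly. Their poses are not given: they have to be found in the camera images.
- stand: Fixed aluminium base plate 286 x 130 x 10 mm with a hinged blue tray. Origin on its underside, on the centre line; x runs from the open runway (front) to the hinge (back), z up. Plate x -180 to 106 mm, top at z = 10; runway x -180 to -50. Two rest posts 16 mm high carry the lowered tray at x -48 to -32, |y| 44 to 62 mm: the wedge goes between them. Nothing else stands under the tray ahead of x = 80.
- tray: Blue open tray 146 x 128 mm, 0.5 kg, swings up freely about a hinge at its back. Origin on the hinge axis (x 98, z 29 mm in the stand's frame); axes as the stand's when down. Floor top 3 mm above the origin, inside the walls x -145 to -5, y -61 to 61 mm; walls 3 mm thick, 8 mm above the floor. A 4 mm lift at the lip tilts it 0.027 rad.
- tray_lip (a point): Middle of the tray's lower front edge, below the yellow stripe; the wedge goes under it. Tray down: x -50, z 26 mm in the stand's frame, 16 mm above the base plate; rises as the tray lifts. x towards the hinge, z up.
- tray_floor (a point): Centre of the tray's floor, on its upper face (32 mm above the table with the tray down); axes as the tray's.
- wedge_grip (a point): Centre of the wedge's black upright grip, 55 mm above the underside; x to the thin end, z up. Grip 26 (x) by 14 mm (y, grasp across), 24 to 74 mm up. Wedge 0.2 kg, 44 mm wide; thin end 104 mm ahead, back 18 mm behind. Top slopes from 3 mm at the thin end to 24.2 mm 85 mm back, then level. The lip meets the slope with the thin end 52 mm past it; 4 mm lift at 68 mm. Push under 20 N.
- wedge_tip (a point): Middle of the wedge's thin end, on its underside; axes as wedge_grip.
- ring_mid (a point): Centre, half-way up, of the steel ring gauge lying flat: 56 mm outside, 33 mm hole, 14 mm high, 0.14 kg, z up. Grasp across the outside.
- block_mid (a point): Centre, half-way up, of the steel gauge block: 60 mm (x) by 30 mm (y) by 45 mm high, 0.31 kg, standing on its 60 x 30 mm face, z up. Grasp across its 30 mm.
- tally: Chromed round hand tally counter with a small finger ring, 72 x 44 x 20 mm, lying left of the stand at the back; origin at the centre of its underside. Bystander.
- adapter_left: Black adapter box 44 x 91 x 26 mm, loose, left of the stand near the table edge; origin at the centre of its underside, long side along y. Bystander.
- coupling: Chrome coupling standing loose right of the stand near the table edge, 33 mm diameter, 46 mm high; origin at the centre of its underside. Bystander.
Mind the look-alikes: they are no part of the job. What is shaped like the part that bears block_mid but green is not meant.

How it is judged:
By the outcome, as a careful person would: the job done as asked, in the order asked, and still so for the second after the job is handed in, while the arm keeps its last pose, push and grip.
It also fails if it takes over 72 s, if anything falls off the work surface, if the arm or the gripper's body presses on something with over 40 N, if the wrist force passes 120 N, or if a joint passes its speed limit or range.

### The arm

A 6-joint arm with a two-finger parallel gripper is mounted at the origin on a cart in front of the work surface, level with it; the furniture and walls round the work are solid. World frame = base frame: x ahead of the robot, y to its left, z up, the work surface at z = 0. Lengths are in m, angles in rad, forces in N, time in s.
With the tool pointing down it reaches from about 0.25 to 0.725 m from the base axis. Payload 4 kg.
Tool frame: the origin (TCP) lies where the fingers leave the gripper's body, on its centre line; the fingertips stand 73 mm ahead of it and the grasp point (between the pads) lies 54 mm ahead of it (grip_point_offset is the distance from the TCP to the grasp point, in m); z points along the fingers, y is the line along which they close (so a half turn about z gives the same grasp; the last joint's range is limited). The gripper opens to 85 mm and grips with 20 to 120 N. Pads are 22 mm wide; open, the fingers measure 114 mm over their backs; the gripper's body (76 mm by 85 mm) begins 54 mm behind the grasp point. The pads swing forward as they close: fully open they stand 13 mm farther back than shut.
Start: joints at [1.27, 0.241, 0.005, 1.335, 0, 1.571], TCP at [0.148, 0.478, 0.304] pointing down, gripper open.
Joint ranges: [-2.72, 2.72], [-1.05, 1.87], [-1.09, 1.28], [-1.99, 2.15], [-1.42, 1.44], [-3.14, 3.14]. Speed limits (rad/s): [2.79, 2.79, 3.14, 3.14, 3.14, 3.14].

### API

Orientations are given as [roll, pitch, yaw] about the fixed x, y, z axes, in that order (R = Rz(yaw) Ry(pitch) Rx(roll)).
In Python, from plant import get_obs, snapshot, finish_job, look_for, masks_of, grip_point_offset gives the robot as it stands.
- The arm moves only by the tool step_arm, never from a script. Its argument "moves" is a list of rows, each a list of 4 numbers: the shift along the tool's x, y, z in cm, then the turn about the tool's z in degrees. In form: [[tx, ty, tz, turn], ...]. A call has 1 to 10 rows; each row is the pose to reach, as a shift and turn from the pose commanded when the call began, along the tool's axes at that moment; what a row does not reach only later rows make up. A row lasts 1/8 s, in which the tool goes at most 62.5 mm and 10.7 degrees, less where a joint would pass 70% of its speed; a pose out of reach is approached as far as the arm can. A call with a gripper value outside its range is refused whole. "fingers" is the gripper command: -1 is fully open, 1 is shut, values between are in proportion, set as the call begins (left out, the last holds). The fingers move at their own pace and stop on an object; "squeeze" is the grip in N (left out, the last holds). Time passes only in rows, so rows that repeat a pose let the fingers close. It gives the time, the measured TCP pose, the force, the opening and the grip force at its end, in the units of the state.
- get_obs(): the state, without advancing time (a new reading comes with each control period).
- snapshot(name): name is "side" or "top"; returns a dict with "color" (420x560x3 uint8, blue, green, red), "fx", "fy", "cx", "cy" (pixels), "rvec" (rotation vector, rad) and "tvec" (3), from world to camera coordinates, as OpenCV has them. Camera axes: x right, y down, z forward; pixel columns grow to the right and rows downward; lengths in m; the calibration is good to about 2 mm. A picture is of the moment at which its call begins. There is no depth.
- finish_job(): hands the job in; it is judged then, once.
Trained networks look in a picture, given as the dict that the camera call returned (one of the last four; its "shot" number tells which), for a name from the list of things; names that differ only in an ending like _2 or _b are one class to them, and where a whole thing is asked for, a point or a joint stands for the part that bears it (a point fixed in the world has none). Each returns a list of dicts, best first, with "conf" (0 to 1); they miss things now and then, are a little off and sometimes report something else, mostly with a low value. They report only what shows in the picture. A call takes as long as a camera call. They do not tell look-alikes from the thing itself.
- look_for(picture, query): "xyz" ([x, y, z] in m, in the coordinates of the camera as it stood for that picture, good to about 4 mm: the middle of the surface that is visible of it).
- masks_of(picture, query): "region" (420x560 bool, what is visible of it).
The state is a dict: "time_s": time; "joints": joint angles; "joint_vel": joint speeds; "tau": joint torques, N m; "tool_pos": TCP position; "orientation": TCP orientation; "force": force on the tool from outside, world axes, zero at the start; "torque": the same for the moment, N m; "finger_gap": finger opening in m; "grasp_force": force on a finger pad.
Only numpy, scipy, OpenCV 4.12 (cv2) and the standard library are available. Lean on these libraries where they do the work, as an engineer would, in place of code of your own. Each camera call takes 0.05 s, during which the arm holds its last target. There are 200 camera calls.

## Working session

There is one attempt and no reset: what is moved stays moved. The work goes in short steps, Python scripts to look and compute and a tool call to move; the robot and the scene stay as the last step left them, time stands still between calls to the robot, and variables do not carry over. Pictures are saved under pics/ and viewed, at most 10 in all, crops included, and the job is handed in when it is done.

Besides the shell and the picture viewer there is one more tool, called after "Call:" as name(argument=value, ...) on one line, values as JSON. step_arm: Moves the arm, as the interface text tells. Its arguments: {"type":"object","properties":{"moves":{"type":"array","items":{"type":"array","items":{"type":"number"}}},"fingers":{"type":"number"},"squeeze":{"type":"number"}},"required":["moves"]}

```bash
mkdir -p pics; cat > h.py <<'E'
import numpy as np, cv2
from plant import *
def world(p,c):
    R,_=cv2.Rodrigues(np.array(p["rvec"],float)); return R.T@(np.array(c,float)-np.array(p["tvec"],float).ravel())
def proj(p,X):
    K=np.array([[p["fx"],0,p["cx"]],[0,p["fy"],p["cy"]],[0,0,1.]])
    return cv2.projectPoints(np.array(X,float).reshape(-1,3),np.array(p["rvec"],float),np.array(p["tvec"],float),K,None)[0].reshape(-1,2)
def ray(p,uv,z):
    R,_=cv2.Rodrigues(np.array(p["rvec"],float)); c=-R.T@np.array(p["tvec"],float).ravel()
    d=R.T@np.array([(uv[0]-p["cx"])/p["fx"],(uv[1]-p["cy"])/p["fy"],1]); return c+d*(z-c[2])/d[2]
E
python3 - <<'E'
from h import *
o=get_obs(); print(o, grip_point_offset)
P={}
for n in("top","side"):
    P[n]=p=snapshot(n); cv2.imwrite(f"pics/{n}0.png",p["color"])
    for q in["stand","tray","tray_lip","tray_floor","wedge_grip","wedge_tip","ring_mid","block_mid","tally","adapter_left","coupling"]:
        for r in look_for(p,q):
            if r["conf"]>.2:
                w=world(p,r["xyz"]); print(n,q,round(r["conf"],2),w.round(3),proj(p,w).round(0)[0])
E
```

```text
{'time_s': 0.0, 'joints': array([1.27002036e+00, 2.41399952e-01, 3.71418937e-03, 1.33520437e+00,
       7.79995153e-06, 1.57082073e+00]), 'joint_vel': array([ 0.00019793,  0.00133119,  0.00096706, -0.00086177,  0.00015884,
        0.00180115]), 'tau': array([ 1.98110887e-03, -3.72314429e+01,  2.52410173e+01,  1.70143746e-02,
        1.15492448e-04,  1.43435408e-06]), 'tool_pos': array([0.14798472, 0.47708886, 0.30301548]), 'orientation': array([-3.13949885e+00, -7.74882921e-06,  2.84079226e+00]), 'force': array([0.12879894, 0.58053699, 0.56520726]), 'torque': array([-0.07002258,  0.01950127, -0.01241103]), 'grasp_force': 0.0, 'finger_gap': 0.08537400128349024} 0.0539
top stand 0.95 [0.544 0.103 0.032] [312. 238.]
top tray 0.6 [0.593 0.066 0.031] [328. 217.]
top tray_lip 0.65 [0.463 0.31  0.025] [218. 274.]
top tray_lip 0.64 [0.593 0.066 0.031] [328. 217.]
top tray_floor 0.9 [0.595 0.07  0.029] [327. 217.]
top wedge_grip 0.84 [0.594 0.333 0.016] [211. 217.]
top wedge_tip 0.69 [0.594 0.332 0.018] [211. 216.]
top ring_mid 0.89 [ 0.584 -0.075  0.015] [390. 223.]
top block_mid 0.88 [0.603
[... 453 characters left out ...]
.061 0.034] [304. 252.]
side tray_floor 0.64 [0.589 0.057 0.033] [302. 253.]
side wedge_grip 0.6 [0.575 0.32  0.02 ] [268. 200.]
side wedge_tip 0.81 [0.567 0.321 0.019] [266. 201.]
side ring_mid 0.67 [0.672 0.283 0.021] [305. 202.]
side ring_mid 0.64 [ 0.586 -0.079  0.016] [321. 302.]
side ring_mid 0.56 [0.603 0.221 0.034] [288. 214.]
side block_mid 0.76 [0.604 0.22  0.032] [288. 214.]
side block_mid 0.65 [0.698 0.413 0.034] [300. 175.]
side tally 0.76 [0.673 0.284 0.02 ] [305. 202.]
side tally 0.46 [0.564 0.073 0.031] [289. 252.]
side adapter_left 0.83 [0.462 0.295 0.026] [230. 209.]
side adapter_left 0.51 [0.591 0.059 0.032] [302. 253.]
side coupling 0.58 [ 0.637 -0.12   0.034] [353. 306.]
```

View pics/top0.png

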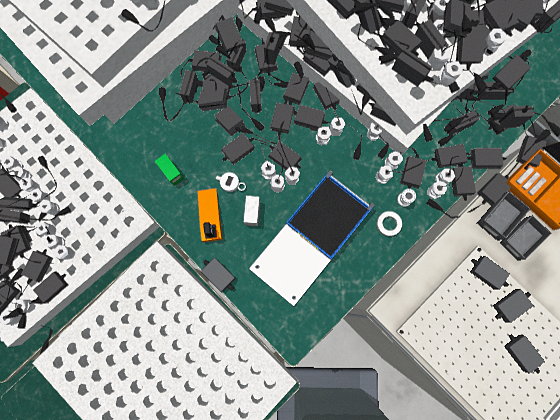

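View pics/side0.png

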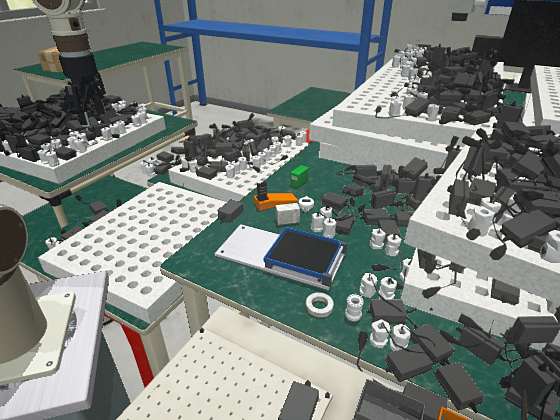

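Top view: the steel block is at (251,210), and its green look-alike is at (168,166). The orange wedge is at (209,215) with its grip at (210,230), and the ring is at (390,223). The tally, with its small ring, is at (229,182); the white couplings are near (406,198). The stand runs from its runway at (290,265) to its tray at (328,217). What could be mistaken: for the block, the green block (168,166); for the ring, the tally's finger ring (241,186) or the white couplings (387,172). I choose the grey block at (251,210) and the ring at (390,223). Next I check them in a close crop and fit silhouettes.

```bash
cat > fit.py <<'E'
from h import *
from scipy.optimize import minimize
def box(x0,x1,y0,y1,z0,z1): return [[x,y,z] for x in(x0,x1) for y in(y0,y1) for z in(z0,z1)]
def cyl(r,h): return [[r*np.cos(a),r*np.sin(a),z] for a in np.linspace(0,6.283,40) for z in(0,h)]
# wedge origin: at grip, underside
wy=22
M={"stand":[box(-180,106,-65,65,0,10),box(-50,98,-64,64,26,40)],
 "block_mid":[box(-30,30,-15,15,0,45)],
 "ring_mid":[cyl(28,14)],
 "wedge_grip":[[[x,y,z] for y in(-wy,wy) for x,z in((104,0),(104,3),(19,24.2),(-18,24.2),(-18,0))],box(-13,13,-7,7,24,74)]}
M["tray"]=[box(-50,101,-64,64,26,40)]
S=4
def sil(p,parts,q):
    c,s=np.cos(q[2]),np.sin(q[2]); im=np.zeros((420*S,560*S),np.uint8)
    for P in parts:
        P=np.array(P)/1000; W=np.c_[q[0]+c*P[:,0]-s*P[:,1],q[1]+s*P[:,0]+c*P[:,1],P[:,2]]
        uv=((proj(p,W)+.5)*S*16-8).round().astype(np.int32)
        cv2.fillConvexPoly(im,cv2.convexHull(uv),1,shift=4)
    return im
def fit(pm,name,q0):
    ms=[(p,cv2.resize(m.astype(np.uint8),None,fx=S,fy=S,interpolation=cv2.INTER_NEAREST)) for p,m in pm]
    def cost(q):
        q=np.array(q)*[.01,.01,.1]; t=0
        for p,m in ms:
            s=sil(p,M[name],q); t+=1-(s&m).sum()/max(1,(s|m).sum())
        return t
    best=None
    for d in(-.15,0,.15):
        x0=np.array(q0)/[.01,.01,.1]+[0,0,d*10]
        r=minimize(cost,x0,method="Nelder-Mead",options=dict(initial_simplex=[x0]+[x0+e for e in np.eye(3)*1.0],xatol=.01,fatol=1e-4))
        if best is None or r.fun<best.fun: best=r
    return best.x*[.01,.01,.1],best.fun
def mask(p,name,near):
    u=proj(p,near)[0]; b=None
    for r in masks_of(p,name):
        ys,xs=np.nonzero(r["region"])
        if len(xs) and np.hypot(xs.mean()-u[0],ys.mean()-u[1])<25 and (b is None or r["conf"]>b["conf"]): b=r
    return None if b is None else b["region"]
E
python3 - <<'E'
from fit import *
T=snapshot("top");D=snapshot("side")
im=cv2.resize(T["color"][150:310,140:420],None,fx=2.8,fy=2.8,interpolation=cv2.INTER_CUBIC)
cv2.imwrite("pics/crop0.png",im)
Q={"stand":(.54,.10,-.65),"block_mid":(.603,.235,0.1),"ring_mid":(.585,-.077,0),"wedge_grip":(.56,.33,0)}
near={"stand":(.544,.1,.03),"block_mid":(.603,.235,.03),"ring_mid":(.585,-.077,.01),"wedge_grip":(.59,.33,.016)}
for n in Q:
    pm=[(p,mask(p,n,near[n])) for p in(T,D)]
    for tag,use in(("both",pm),("top",pm[:1]),("side",pm[1:])):
        use=[(p,m) for p,m in use if m is not None]
        if not use: print(n,tag,"none");continue
        q,f=fit(use,n,Q[n]); print(n,tag,len(use),q.round(4),round(f,3),[int(m.sum()) for _,m in use])
E
```

```text
stand both 2 [ 0.5782  0.0796 -0.6707] 0.048 [7357, 5228]
stand top 1 [ 0.578   0.0795 -0.6749] 0.02 [7357]
stand side 1 [ 0.579   0.0795 -0.6703] 0.027 [5228]
block_mid both 2 [ 0.6073  0.2379 -0.0885] 0.212 [456, 409]
block_mid top 1 [ 0.6077  0.2379 -0.0838] 0.061 [456]
block_mid side 1 [ 0.6055  0.2368 -0.2562] 0.124 [409]
ring_mid both 2 [ 0.5849 -0.0757  0.1946] 0.521 [351, 485]
ring_mid top 1 [ 0.5837 -0.0746  0.0235] 0.327 [351]
ring_mid side 1 [ 0.5852 -0.0752  0.0239] 0.185 [485]
wedge_grip both 2 [0.5574 0.33   0.1731] 0.11 [1065, 667]
wedge_grip top 1 [0.5576 0.3301 0.166 ] 0.037 [1065]
wedge_grip side 1 [0.5571 0.329  0.1985] 0.063 [667]
```

View pics/crop0.png

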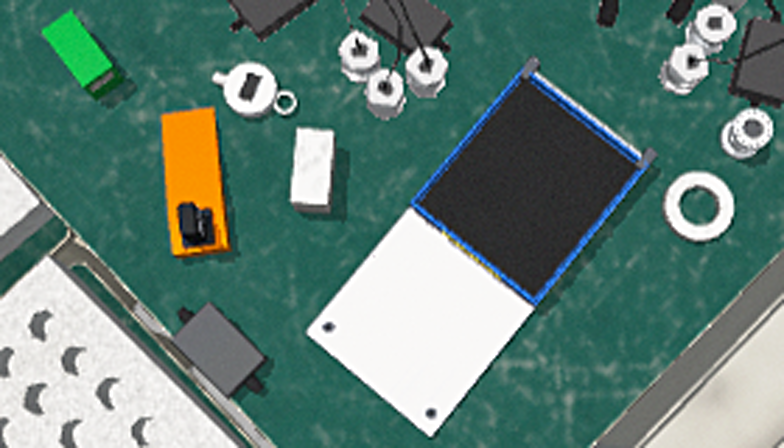

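The crop confirms the choices: grey-white block at crop (313,170), green decoy at (80,55), ring at (700,206), wedge grip at (195,225) with the thin end up the picture, and the striped lip at (470,255). The silhouette fits agree between the two views to about 2 mm. The coupling at crop (748,133) is close to the ring, so I'll close the fingers along the stand's y there.

```bash
cat > d.py <<'E'
import sys
from h import *
# args: x y z yaw  -> shift in tool axes (cm), turn (deg)
def delta(x,y,z,yaw):
    o=get_obs(); r,p,w=o["orientation"]; 
    R=cv2.Rodrigues(np.array([0,0,w]))[0]@cv2.Rodrigues(np.array([0,p,0.]))[0]@cv2.Rodrigues(np.array([r,0,0.]))[0]
    s=R.T@(np.array([x,y,z])-o["tool_pos"])*100
    t=-np.degrees((yaw-w+np.pi)%(2*np.pi)-np.pi)
    print("t",round(o["time_s"],2),"pos",o["tool_pos"].round(4),"rpy",o["orientation"].round(3),"gap",round(o["finger_gap"],4),"F",o["force"].round(1),"MOVE",s.round(2),round(t,1))
S=(.578,.0796,-.672)
def stand(x,y): 
    c,s=np.cos(S[2]),np.sin(S[2]); return S[0]+c*x-s*y,S[1]+s*x+c*y
if __name__=="__main__":
    a=sys.argv[1:]
    if a[0]=="s": x,y=stand(float(a[1])/1000,float(a[2])/1000); a=a[3:]
    else: x,y=float(a[0]),float(a[1]); a=a[2:]
    delta(x,y,float(a[0]),float(a[1]))
E
python3 d.py .585 -.0755 .16 2.47
```

```text
t 1.7 pos [0.1481 0.4776 0.3039] rpy [ 3.142 -0.     2.841] gap 0.0851 F [-0.2  1.   0.1] MOVE [-58.11 -39.88  14.39] 21.2
```

Call:
step_arm(moves=[[-15,-10,2,5],[-30,-20,4,10],[-45,-30,7,15],[-58.1,-39.9,10,21.2],[-58.1,-39.9,14.4,21.2],[-58.1,-39.9,14.4,21.2],[-58.1,-39.9,14.4,21.2],[-58.1,-39.9,14.4,21.2],[-58.1,-39.9,14.4,21.2],[-58.1,-39.9,14.4,21.2]], fingers=-1, squeeze=30)

```text
time_s: 2.95
tool_pos: [0.5289, -0.0044, 0.1825]
orientation: [3.141, 0.0, 2.47]
force: [0.2, 0.9, 0.6]
finger_gap: 0.0857
grasp_force: 0.0
```

```bash
python3 d.py .585 -.0755 .073 2.47
```

```text
t 2.95 pos [ 0.5289 -0.0044  0.1825] rpy [3.141 0.    2.47 ] gap 0.0857 F [0.2 0.9 0.6] MOVE [-8.8  -2.09 10.95] 0.0
```

Call:
step_arm(moves=[[-8.8,-2.1,2,0],[-8.8,-2.1,4,0],[-8.8,-2.1,4,0],[-8.8,-2.1,4,0],[-8.8,-2.1,4,0]])

```text
time_s: 3.58
tool_pos: [0.5836, -0.0727, 0.1439]
orientation: [3.141, 0.001, 2.472]
force: [-0.4, 0.4, 0.6]
finger_gap: 0.0853
grasp_force: 0.0
```

```bash
python3 d.py .585 -.0755 .073 2.47
```

```text
t 3.58 pos [ 0.5836 -0.0727  0.1439] rpy [3.141e+00 1.000e-03 2.472e+00] gap 0.0853 F [-0.4  0.4  0.6] MOVE [-0.28 -0.14  7.09] 0.1
```

Call:
step_arm(moves=[[-0.3,-0.1,3.5,0],[-0.3,-0.1,6,0],[-0.3,-0.1,7.0,0],[-0.3,-0.1,7.0,0],[-0.3,-0.1,7.0,0]])

```text
time_s: 4.2
tool_pos: [0.5856, -0.076, 0.0739]
orientation: [3.141, 0.001, 2.471]
force: [0.3, -0.1, -0.4]
finger_gap: 0.0853
grasp_force: 0.0
```

Call:
step_arm(moves=[[0,0,0,0],[0,0,0,0],[0,0,0,0],[0,0,0,0],[0,0,0,0],[0,0,0,0]], fingers=1, squeeze=30)

```text
time_s: 4.95
tool_pos: [0.5855, -0.0765, 0.0738]
orientation: [3.141, 0.001, 2.471]
force: [-2.0, 0.4, 5.8]
finger_gap: 0.0537
grasp_force: 31.2
```

```bash
python3 d.py s -13 0 .16 2.47
```

```text
t 4.95 pos [ 0.5855 -0.0765  0.0738] rpy [3.141e+00 1.000e-03 2.471e+00] gap 0.0537 F [-2.   0.4  5.8] MOVE [11.58 11.76 -8.62] 0.0
```

Call:
step_arm(moves=[[0,0,-3,0],[0,0,-6,0],[0,0,-8.6,0],[0,0,-8.6,0],[0,0,-8.6,0]])

```text
time_s: 5.58
tool_pos: [0.5846, -0.0763, 0.1575]
orientation: [-3.141, -0.002, 2.471]
force: [-0.4, 1.0, -1.6]
finger_gap: 0.0535
grasp_force: 32.5
```

```bash
python3 - <<'E'
from h import *
a=[]
for n in("top","side"):
    p=snapshot(n); u=proj(p,(.585,-.0765,.1))[0].astype(int)
    a.append(cv2.resize(p["color"][u[1]-45:u[1]+45,u[0]-55:u[0]+55],(400,327),interpolation=cv2.INTER_CUBIC))
cv2.imwrite("pics/ringlift.png",np.hstack(a)); print(get_obs()["finger_gap"],get_obs()["grasp_force"])
E
python3 d.py s -13 0 .16 2.47
```

```text
0.053990101605043916 32.54992067726562
t 5.67 pos [ 0.5843 -0.0763  0.1569] rpy [-3.140e+00 -3.000e-03  2.471e+00] gap 0.054 F [-0.3 -0.4 -1.4] MOVE [11.48 11.82 -0.29] 0.0
```

View pics/ringlift.png

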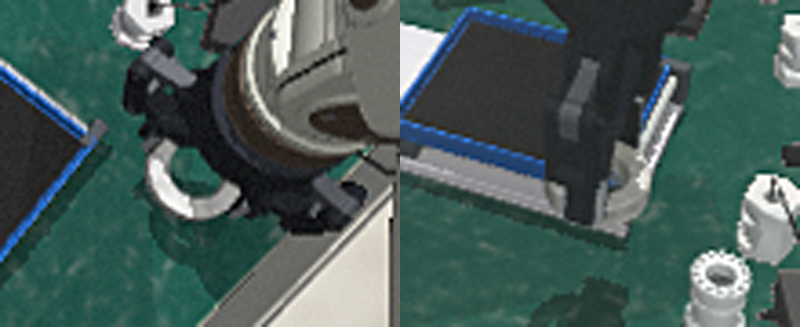

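The ring is lifted and held level, but both views (top crop (195,190), side crop (600,190)) suggest it isn't quite centred between the pads. I'll measure the offset.

```bash
python3 - <<'E'
from fit import *
from scipy.optimize import least_squares
o=get_obs(); print(o["tool_pos"].round(4))
z0=o["tool_pos"][2]-.0738
base=M["ring_mid"]
pm=[]
for n in("side","top"):
    p=snapshot(n)
    for r in look_for(p,"ring_mid"): 
        if r["conf"]>.2: print(n,round(r["conf"],2),world(p,r["xyz"]).round(4))
    m=mask(p,"ring_mid",(.585,-.0765,z0+.007))
    if m is not None: 
        ys,xs=np.nonzero(m); print(n,m.sum(),xs.min(),xs.max(),ys.min(),ys.max(), "pred ext", end=" ")
        c=np.array(cyl(28,14))/1000+[.585,-.0765,z0]; u=proj(p,c); print(u.min(0).round(1),u.max(0).round(1))
E
```

```text
[ 0.5843 -0.0763  0.1569]
side 0.62 [ 0.5987 -0.0858  0.0997]
side 0.43 [0.5697 0.072  0.0334]
top 0.66 [ 0.5652 -0.0635  0.0949]
top 259 384 409 208 230 pred ext [385.  202.4] [413.5 229.8]
```

In the top view the ring's visible edges match a centred ring to within 1 px, so the grasp is good. Now I carry it to the tray.

Call:
step_arm(moves=[[5,5,-0.3,0],[9,9,-0.3,0],[11.5,11.8,-0.3,0],[11.5,11.8,-0.3,0],[11.5,11.8,-0.3,0],[11.5,11.8,1.5,0],[11.5,11.8,1.5,0]])

```text
time_s: 6.85
tool_pos: [0.5676, 0.0859, 0.1424]
orientation: [-3.139, -0.002, 2.468]
force: [-0.2, -0.3, -1.7]
finger_gap: 0.0536
grasp_force: 32.6
```

```bash
python3 d.py s -13 0 .107 2.47
```

```text
t 6.85 pos [0.5676 0.0859 0.1424] rpy [-3.139e+00 -2.000e-03  2.468e+00] gap 0.0536 F [-0.2 -0.3 -1.7] MOVE [0.09 0.16 3.54] -0.1
```

Call:
step_arm(moves=[[0.1,0.2,1.8,0],[0.1,0.2,3.0,0],[0.1,0.2,3.4,0],[0.1,0.2,3.5,0],[0.1,0.2,3.5,0],[0.1,0.2,3.5,0]])

```text
time_s: 7.6
tool_pos: [0.5694, 0.0898, 0.1093]
orientation: [3.141, 0.001, 2.471]
force: [0.3, -0.1, -1.2]
finger_gap: 0.0541
grasp_force: 32.6
```

Call:
step_arm(moves=[[0,0,0,0],[0,0,0,0],[0,0,0,0],[0,0,0,0]], fingers=-0.6)

```text
time_s: 8.1
tool_pos: [0.5691, 0.0897, 0.1089]
orientation: [3.141, 0.0, 2.471]
force: [0.5, 0.2, -0.9]
finger_gap: 0.0684
grasp_force: 0.0
```

Call:
step_arm(moves=[[0,0,-1,0],[0,0,-3,0],[0,0,-7,0],[0,0,-8,0],[0,0,-8,0]])

```text
time_s: 8.72
tool_pos: [0.5696, 0.0898, 0.1899]
orientation: [3.14, 0.002, 2.471]
force: [0.5, -0.6, -1.3]
finger_gap: 0.0685
grasp_force: 0.0
```

```bash
python3 d.py .6073 .2379 .16 3.053
```

```text
t 8.72 pos [0.5696 0.0898 0.1899] rpy [3.140e+00 2.000e-03 2.471e+00] gap 0.0685 F [ 0.5 -0.6 -1.3] MOVE [ 6.26 13.94  3.  ] -33.4
```

Call:
step_arm(moves=[[2,4,0,-10],[4,9,1,-20],[6.3,13.9,2,-30],[6.3,13.9,3,-33.4],[6.3,13.9,3,-33.4],[6.3,13.9,3,-33.4],[6.3,13.9,3,-33.4]])

```text
time_s: 9.6
tool_pos: [0.6064, 0.2369, 0.1592]
orientation: [3.141, 0.001, 3.052]
force: [0.4, -0.7, -0.0]
finger_gap: 0.0682
grasp_force: 0.0
```

```bash
python3 d.py .6073 .2379 .088 3.053; python3 - <<'E'
from h import *
p=snapshot("top"); d=snapshot("side")
u=proj(p,(.59,.15,.03))[0].astype(int);v=proj(d,(.59,.15,.03))[0].astype(int)
f=lambda q,u:cv2.resize(q["color"][u[1]-60:u[1]+60,u[0]-65:u[0]+65],(400,369),interpolation=cv2.INTER_CUBIC)
cv2.imwrite("pics/ringplaced.png",np.hstack([f(p,u),f(d,v)]))
for q in(p,d):
    for r in look_for(q,"ring_mid"):
        if r["conf"]>.3: print(world(q,r["xyz"]).round(3))
E
```

```text
t 9.6 pos [0.6064 0.2369 0.1592] rpy [3.141e+00 1.000e-03 3.052e+00] gap 0.0682 F [ 0.4 -0.7 -0. ] MOVE [-0.08  0.1   7.12] -0.1
[0.57 0.08 0.05]
[0.601 0.055 0.032]
```

View pics/ringplaced.png

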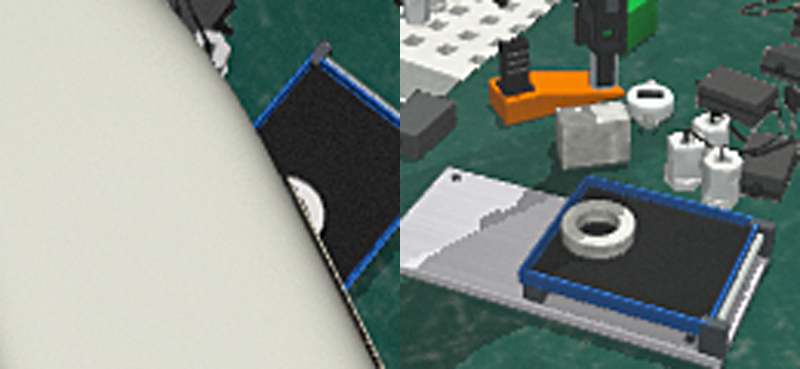

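The ring lies flat in the tray at side crop (598,228). The grey block at (593,135) is below the fingers. I lower onto the block.

Call:
step_arm(moves=[[0,0.1,3.5,0],[0,0.1,6,0],[0,0.1,7.1,0],[0,0.1,7.1,0],[0,0.1,7.1,0]])

```text
time_s: 10.42
tool_pos: [0.6071, 0.239, 0.0891]
orientation: [3.141, 0.002, 3.054]
force: [0.3, -0.8, 0.1]
finger_gap: 0.0685
grasp_force: 0.0
```

Call:
step_arm(moves=[[0,0,0,0],[0,0,0,0],[0,0,0,0],[0,0,0,0],[0,0,0,0],[0,0,0,0],[0,0,0,0]], fingers=1, squeeze=40)

```text
time_s: 11.3
tool_pos: [0.6067, 0.2388, 0.0888]
orientation: [3.141, 0.002, 3.054]
force: [-1.0, -0.8, 6.5]
finger_gap: 0.0294
grasp_force: 41.7
```

Call:
step_arm(moves=[[0,0,-2,0],[0,0,-5,0],[0,0,-8,0],[0,0,-8,0],[0,0,-8,0]])

```text
time_s: 11.92
tool_pos: [0.6053, 0.2384, 0.1657]
orientation: [-3.14, -0.003, 3.054]
force: [-0.6, -0.9, -3.7]
finger_gap: 0.0292
grasp_force: 40.9
```

```bash
python3 d.py s 52 0 .168 4.04
```

```text
t 11.93 pos [0.6053 0.2384 0.1657] rpy [-3.140e+00 -3.000e-03  3.054e+00] gap 0.0292 F [-0.6 -0.9 -3.7] MOVE [ -3.02 -18.93  -0.21] -56.5
```

Call:
step_arm(moves=[[-0.5,-4,-0.2,-10],[-1,-8,-0.2,-20],[-2,-12,-0.2,-30],[-2.5,-16,-0.2,-40],[-3,-18.9,-0.2,-50],[-3,-18.9,-0.2,-56.5],[-3,-18.9,-0.2,-56.5],[-3,-18.9,-0.2,-56.5]])

```text
time_s: 12.92
tool_pos: [0.6188, 0.0482, 0.1683]
orientation: [3.14, -0.002, -2.244]
force: [0.2, -0.4, -2.3]
finger_gap: 0.0297
grasp_force: 40.8
```

```bash
python3 d.py s 52 0 .122 4.04; python3 - <<'E'
from fit import *
p=snapshot("side")
m=mask(p,"block_mid",(.61,.045,.09)); cv2.imwrite("pics/x.png",p["color"])
z0=get_obs()["tool_pos"][2]-.0888
if m is not None:
    ys,xs=np.nonzero(m); print(m.sum(),xs.min(),xs.max(),ys.min(),ys.max())
    M["b"]=[np.array(M["block_mid"][0])+[0,0,z0*1000]]
    print(z0,fit([(p,m)],"b",(.619,.047,.9)))
E
```

```text
t 12.93 pos [0.6188 0.0482 0.1683] rpy [ 3.140e+00 -2.000e-03 -2.244e+00] gap 0.0297 F [ 0.2 -0.4 -2.3] MOVE [ 0.07 -0.06  4.63] -0.1
469 306 324 214 246
0.08023195205008131 (array([0.61406735, 0.04855366, 1.09320194]), np.float64(0.1577461475120574))
```

Call:
step_arm(moves=[[0.1,0,2.4,0],[0.1,0,4,0],[0.1,0,4.5,0],[0.1,0,4.6,0],[0.1,0,4.6,0],[0.1,0,4.6,0]])

```text
time_s: 13.78
tool_pos: [0.6194, 0.0471, 0.1246]
orientation: [-3.141, 0.001, -2.243]
force: [-0.3, -0.1, -2.8]
finger_gap: 0.0294
grasp_force: 40.9
```

Call:
step_arm(moves=[[0,0,0,0],[0,0,0,0],[0,0,0,0],[0,0,0,0]], fingers=-0.1)

```text
time_s: 14.28
tool_pos: [0.619, 0.0471, 0.124]
orientation: [-3.141, 0.0, -2.243]
force: [-0.3, -0.4, 0.2]
finger_gap: 0.0466
grasp_force: 0.0
```

Call:
step_arm(moves=[[0,0,-1,0],[0,0,-4,0],[0,0,-8,0],[0,0,-8,0],[0,0,-8,0]])

```text
time_s: 14.9
tool_pos: [0.6188, 0.0471, 0.2041]
orientation: [-3.141, 0.0, -2.243]
force: [0.6, -1.2, -0.3]
finger_gap: 0.0467
grasp_force: 0.0
```

```bash
python3 d.py .5574 .330 .2 3.31
```

```text
t 14.9 pos [0.6188 0.0471 0.2041] rpy [-3.141  0.    -2.243] gap 0.0467 F [ 0.6 -1.2 -0.3] MOVE [-18.31  22.43   0.41] 41.8
```

Call:
step_arm(moves=[[-4,5,0.4,10],[-8,10,0.4,20],[-12,14,0.4,30],[-16,19,0.4,40],[-18.3,22.4,0.4,41.8],[-18.3,22.4,0.4,41.8],[-18.3,22.4,0.4,41.8],[-18.3,22.4,0.4,41.8],[-18.3,22.4,0.4,41.8]])

```text
time_s: 16.02
tool_pos: [0.5582, 0.3283, 0.1997]
orientation: [-3.141, -0.0, -2.975]
force: [0.4, -0.3, -0.1]
finger_gap: 0.0469
grasp_force: 0.0
```

```bash
python3 d.py .5574 .330 .109 3.31; python3 - <<'E'
from h import *
d=snapshot("side")
v=proj(d,(.58,.17,.03))[0].astype(int)
cv2.imwrite("pics/two.png",cv2.resize(d["color"][v[1]-75:v[1]+75,v[0]-75:v[0]+85],(640,600),interpolation=cv2.INTER_CUBIC))
E
```

```text
t 16.02 pos [0.5582 0.3283 0.1997] rpy [-3.141 -0.    -2.975] gap 0.0469 F [ 0.4 -0.3 -0.1] MOVE [0.05 0.18 9.07] -0.1
```

View pics/two.png

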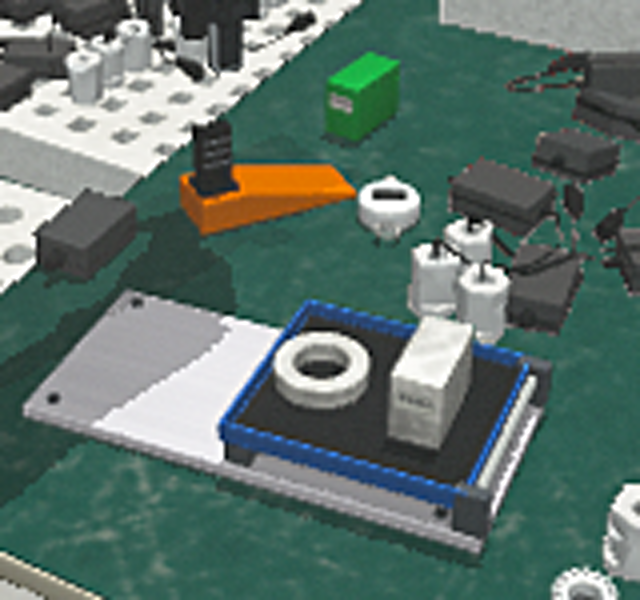

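The ring (320,368) and the block standing upright (430,380) are both in the tray. Now I grasp the wedge by its black grip at (213,160).

Call:
step_arm(moves=[[0,0.2,4,0],[0,0.2,7.5,0],[0,0.2,9.1,0],[0,0.2,9.1,0],[0,0.2,9.1,0]])

```text
time_s: 16.7
tool_pos: [0.5584, 0.3321, 0.1104]
orientation: [3.141, 0.003, -2.973]
force: [-0.1, 0.9, 0.2]
finger_gap: 0.047
grasp_force: 0.0
```

Call:
step_arm(moves=[[0,0,0,0],[0,0,0,0],[0,0,0,0],[0,0,0,0],[0,0,0,0],[0,0,0,0],[0,0,0,0]], fingers=1, squeeze=80)

```text
time_s: 17.58
tool_pos: [0.5578, 0.3319, 0.1097]
orientation: [3.141, 0.001, -2.973]
force: [-0.0, -1.7, 6.0]
finger_gap: 0.0131
grasp_force: 78.8
```

Call:
step_arm(moves=[[0,0,-1,0],[0,0,-3,0],[0,0,-6,0],[0,0,-6,0]])

```text
time_s: 18.08
tool_pos: [0.5586, 0.3327, 0.1712]
orientation: [3.14, 0.005, -2.973]
force: [0.5, 0.3, -2.0]
finger_gap: 0.013
grasp_force: 77.9
```

```bash
python3 d.py s -168 0 .17 2.47
```

```text
t 18.07 pos [0.5586 0.3327 0.1712] rpy [ 3.14   0.005 -2.973] gap 0.013 F [ 0.5  0.3 -2. ] MOVE [ 13.54 -12.75   0.03] 48.2
```

Call:
step_arm(moves=[[3,-3,0,10],[6,-6,0,20],[9,-9,0,30],[12,-12,0,40],[13.5,-12.8,0,48.2],[13.5,-12.8,0,48.2],[13.5,-12.8,0,48.2],[13.5,-12.8,0,48.2]])

```text
time_s: 19.08
tool_pos: [0.4464, 0.1836, 0.1685]
orientation: [3.141, 0.0, 2.471]
force: [-0.3, -0.0, -2.8]
finger_gap: 0.0132
grasp_force: 78.4
```

```bash
python3 d.py s -168 0 .122 2.47; python3 - <<'E'
from fit import *
z0=get_obs()["tool_pos"][2]-.1097
M["w"]=[np.array(a)+[0,0,z0*1000] for a in M["wedge_grip"]]
M["w"]=M["w"][:1]
pm=[]
for n in("side","top"):
    p=snapshot(n)
    m=mask(p,"wedge_grip",(.48,.16,.07))
    if m is not None: print(n,m.sum()); pm.append((p,m))
    m=mask(p,"stand",(.54,.1,.02))
    if m is not None: print("stand",n,m.sum())
    for r in look_for(p,"wedge_tip"): print(n,"tip",round(r["conf"],2),world(p,r["xyz"]).round(3))
    if n=="side": img=p
if pm: print(fit(pm,"w",(.447,.184,-.672)))
v=proj(img,(.5,.15,.07))[0].astype(int)
cv2.imwrite("pics/w.png",cv2.resize(img["color"][v[1]-60:v[1]+60,max(0,v[0]-80):v[0]+80],None,fx=4,fy=4,interpolation=cv2.INTER_CUBIC))
E
```

```text
t 19.07 pos [0.4464 0.1836 0.1685] rpy [3.141 0.    2.471] gap 0.0132 F [-0.3 -0.  -2.8] MOVE [0.03 0.05 4.65] 0.0
side 895
stand side 324
side tip 0.74 [0.471 0.15  0.072]
(array([ 0.44615285,  0.18298047, -0.67078712]), np.float64(0.1038660135045677))
```

View pics/w.png

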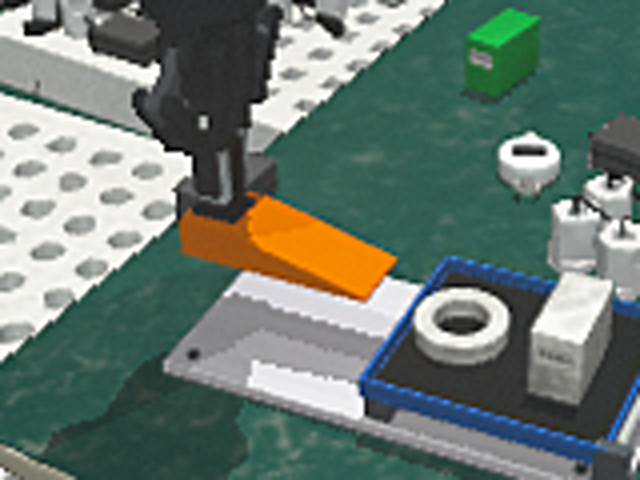

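The wedge hangs level and in line with the stand (thin end at (370,290)), and its fitted pose agrees with the TCP to 1 mm. I lower it onto the runway.

Call:
step_arm(moves=[[0,0,2.4,0],[0,0,4,0],[0,0,4.6,0],[0,0,4.6,0],[0,0,4.6,0],[0,0,4.7,0],[0,0,4.8,0],[0,0,4.8,0]])

```text
time_s: 20.48
tool_pos: [0.4457, 0.1829, 0.1208]
orientation: [3.142, 0.0, 2.469]
force: [-0.2, -0.1, -1.6]
finger_gap: 0.013
grasp_force: 78.4
```

```bash
python3 d.py s -160 0 .1197 2.47
```

```text
t 20.48 pos [0.4457 0.1829 0.1208] rpy [3.142 0.    2.469] gap 0.013 F [-0.2 -0.1 -1.6] MOVE [-0.78  0.15  0.11] -0.1
```

Call:
step_arm(moves=[[0,0.1,0.05,0],[0,0.1,0.1,0],[0,0.1,0.1,0],[0,0.1,0.1,0]])

```text
time_s: 20.98
tool_pos: [0.4465, 0.1838, 0.1199]
orientation: [3.141, 0.0, 2.469]
force: [-0.7, 1.2, -1.1]
finger_gap: 0.0129
grasp_force: 78.6
```

Call:
step_arm(moves=[[0,0,0.05,0],[0,0,0.1,0],[0,0,0.1,0]])

```text
time_s: 21.35
tool_pos: [0.4464, 0.1838, 0.1197]
orientation: [3.141, 0.0, 2.469]
force: [-3.6, 0.6, 5.9]
finger_gap: 0.0126
grasp_force: 79.9
```

```bash
python3 d.py s -102 0 .1197 2.47
```

```text
t 21.35 pos [0.4464 0.1838 0.1197] rpy [3.141 0.    2.469] gap 0.0126 F [-3.6  0.6  5.9] MOVE [-6.59  0.04 -0.  ] -0.0
```

Call:
step_arm(moves=[[-1,0,0,0],[-2,0,0,0],[-3,0,0,0],[-4,0,0,0],[-5,0,0,0],[-5.6,0,0,0],[-5.6,0,0,0],[-5.6,0,0,0]])

```text
time_s: 22.35
tool_pos: [0.4907, 0.1491, 0.1197]
orientation: [3.14, 0.001, 2.469]
force: [-1.9, 0.0, 5.9]
finger_gap: 0.0129
grasp_force: 79.4
```

```bash
python3 d.py s -86 0 .1197 2.47
```

```text
t 22.35 pos [0.4907 0.1491 0.1197] rpy [3.140e+00 1.000e-03 2.469e+00] gap 0.0129 F [-1.9  0.   5.9] MOVE [-2.56 -0.   -0.  ] -0.0
```

Call:
step_arm(moves=[[-0.3,0,0,0],[-0.6,0,0,0],[-0.6,0,0,0]])

```text
time_s: 22.72
tool_pos: [0.4947, 0.1458, 0.1197]
orientation: [3.14, -0.001, 2.47]
force: [-4.1, 1.8, 5.9]
finger_gap: 0.0132
grasp_force: 79.7
```

Call:
step_arm(moves=[[-0.2,0,0,0],[-0.2,0,0,0]])

```text
time_s: 22.98
tool_pos: [0.4961, 0.1446, 0.1197]
orientation: [3.14, -0.001, 2.47]
force: [-3.7, 2.7, 6.7]
finger_gap: 0.0134
grasp_force: 79.8
```

Call:
step_arm(moves=[[-0.2,0,0,0],[-0.2,0,0,0]])

```text
time_s: 23.22
tool_pos: [0.4977, 0.1434, 0.1197]
orientation: [3.14, -0.001, 2.47]
force: [-4.3, 3.3, 6.4]
finger_gap: 0.0132
grasp_force: 79.8
```

Call:
step_arm(moves=[[-0.2,0,0,0],[-0.2,0,0,0]])

```text
time_s: 23.48
tool_pos: [0.4988, 0.1424, 0.1196]
orientation: [3.14, -0.003, 2.47]
force: [-5.3, 3.6, 7.6]
finger_gap: 0.0132
grasp_force: 80.0
```

```bash
python3 d.py s -86 0 .1197 2.47
```

```text
t 23.48 pos [0.4988 0.1424 0.1196] rpy [ 3.14e+00 -3.00e-03  2.47e+00] gap 0.0132 F [-5.3  3.6  7.6] MOVE [-1.51  0.01 -0.01] 0.0
```

Call:
step_arm(moves=[[-0.2,0,0,0],[-0.4,0,0,0],[-0.4,0,0,0]])

```text
time_s: 23.85
tool_pos: [0.4993, 0.1419, 0.1199]
orientation: [3.14, -0.01, 2.472]
force: [-13.7, 10.2, 14.8]
finger_gap: 0.0129
grasp_force: 81.0
```

Call:
step_arm(moves=[[-0.2,0,0,0],[-0.4,0,0,0],[-0.4,0,0,0]])

```text
time_s: 24.22
tool_pos: [0.5016, 0.1401, 0.12]
orientation: [3.14, -0.012, 2.473]
force: [-17.4, 13.5, 17.7]
finger_gap: 0.0134
grasp_force: 81.3
```

```bash
python3 d.py s -86 0 .1197 2.47; python3 - <<'E'
from fit import *
p=snapshot("side")
m=mask(p,"wedge_grip",(.52,.13,.03))
v=proj(p,(.55,.11,.04))[0].astype(int)
cv2.imwrite("pics/w2.png",cv2.resize(p["color"][v[1]-50:v[1]+50,v[0]-65:v[0]+65],None,fx=6,fy=6,interpolation=cv2.INTER_CUBIC))
E
```

```text
t 24.23 pos [0.5016 0.1401 0.12  ] rpy [ 3.14  -0.012  2.473] gap 0.0134 F [-17.4  13.5  17.7] MOVE [-1.15  0.02  0.02] 0.2
```

View pics/w2.png

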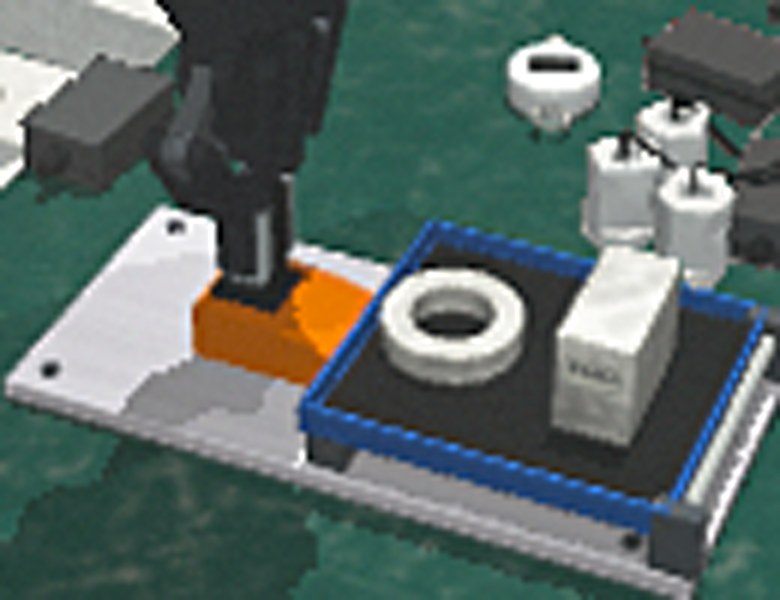

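The wedge is under the middle of the lip (350,320), flat, with the parts undisturbed. The push has reached 22 N, partly because I'm pressing down with 18 N, so I ease the vertical load first.

Call:
step_arm(moves=[[0,0,-0.1,0],[0,0,-0.15,0],[0,0,-0.15,0]])

```text
time_s: 24.7
tool_pos: [0.5024, 0.1392, 0.1204]
orientation: [3.141, -0.01, 2.473]
force: [-10.6, 10.4, 7.8]
finger_gap: 0.0134
grasp_force: 79.8
```

```bash
python3 d.py s -86 0 .1197 2.47; python3 -c "
from h import *
o=get_obs();print(o['force'],o['torque'])"
```

```text
t 24.7 pos [0.5024 0.1392 0.1204] rpy [ 3.141 -0.01   2.473] gap 0.0134 F [-10.6  10.4   7.8] MOVE [-1.03  0.03  0.06] 0.1
[-10.61393486  10.38669921   7.75525639] [1.84594126 1.72222444 0.04811238]
```

Call:
step_arm(moves=[[-0.2,0,0,0],[-0.4,0,0,0],[-0.4,0,0,0]])

```text
time_s: 25.08
tool_pos: [0.5056, 0.1363, 0.1203]
orientation: [3.141, -0.009, 2.472]
force: [-10.9, 9.3, 7.7]
finger_gap: 0.0129
grasp_force: 79.9
```

Call:
step_arm(moves=[[-0.15,0,0,0],[-0.3,0,0,0],[-0.3,0,0,0]])

```text
time_s: 25.45
tool_pos: [0.5079, 0.1344, 0.1202]
orientation: [3.142, -0.009, 2.472]
force: [-9.9, 9.1, 7.9]
finger_gap: 0.0128
grasp_force: 79.9
```

```bash
python3 d.py s -86 0 .1197 2.47; python3 -c "
from h import *
o=get_obs();print(o['force'],o['torque'])"
```

```text
t 25.45 pos [0.5079 0.1344 0.1202] rpy [ 3.142 -0.009  2.472] gap 0.0128 F [-9.9  9.1  7.9] MOVE [-0.3   0.08  0.05] 0.1
[-9.892957    9.07876574  7.89342123] [1.56926681 1.70215343 0.05732585]
```

Call:
step_arm(moves=[[-0.2,0.05,0,0],[-0.35,0.05,0,0],[-0.35,0.05,0,0]])

```text
time_s: 25.82
tool_pos: [0.5106, 0.1325, 0.1202]
orientation: [-3.141, -0.009, 2.472]
force: [-12.1, 9.1, 8.1]
finger_gap: 0.0132
grasp_force: 80.1
```

```bash
python3 d.py s -86 0 .1197 2.47; python3 - <<'E'
from fit import *
p=snapshot("side"); t=snapshot("top")
# tray front near corner columns: compare corner heights via projection
for L in(0,2,4,6):
    a=L/148
    def tp(x,y,z): # tray coords mm -> world
        c,s=np.cos(a),np.sin(a); X=98+c*x+s*z; Z=29-s*x+c*z
        from d import stand
        w=stand(X/1000,y/1000); return [*w,Z/1000]
    print(L,proj(p,[tp(-148,-64,11),tp(-148,-64,-3),tp(-148,64,11),tp(2,-64,11)]).round(1).tolist())
v=proj(p,tp(-148,-64,5))[0].astype(int); print(v)
np.save("side_now.npy",p["color"])
cv2.imwrite("pics/lip.png",cv2.resize(p["color"][v[1]-30:v[1]+25,v[0]-30:v[0]+45],None,fx=10,fy=10,interpolation=cv2.INTER_CUBIC))
from plant import masks_of
E
```

```text
t 25.82 pos [0.5106 0.1325 0.1202] rpy [-3.141 -0.009  2.472] gap 0.0132 F [-12.1   9.1   8.1] MOVE [0.03 0.05 0.05] 0.1
0 [[263.0, 256.9], [263.2, 261.7], [285.1, 226.0], [327.3, 275.4]]
2 [[263.1, 256.3], [263.2, 261.0], [285.2, 225.3], [327.4, 275.4]]
4 [[263.1, 255.6], [263.1, 260.3], [285.2, 224.7], [327.4, 275.4]]
6 [[263.2, 255.0], [263.1, 259.7], [285.3, 224.1], [327.5, 275.5]]
[263 256]
```

View pics/lip.png

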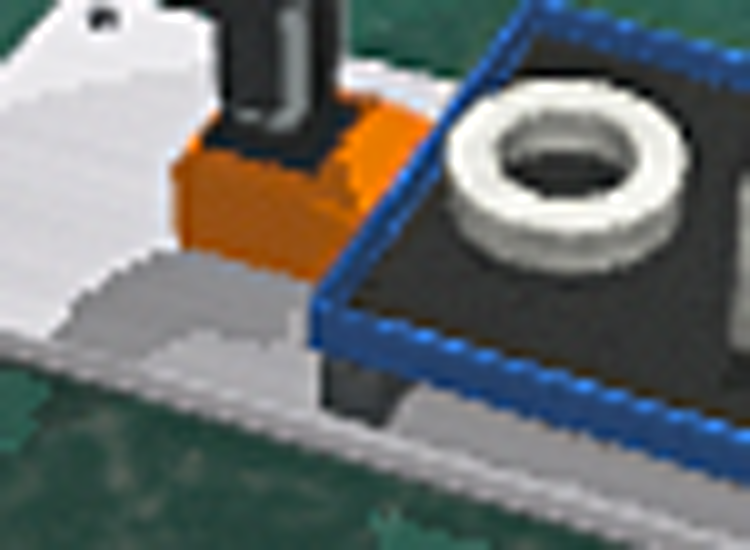

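The wedge sits under the lip at (330,250), with the ring flat. Next I measure the lift by comparing the tray wall's rows with the first side picture.

```bash
python3 - <<'E'
from fit import *
a=cv2.imread("pics/side0.png").astype(float); b=np.load("side_now.npy").astype(float)
def cen(im):
    w=np.clip(im[:,:,0]-im[:,:,2]-30,0,None); out=[]
    for c in range(264,326):
        r0=int(259+ (c-263)*(278-259.3)/64); s=w[r0-7:r0+8,c]; out.append((s*np.arange(r0-7,r0+8)).sum()/max(s.sum(),1))
    return np.array(out)
d=cen(a)-cen(b); x=np.arange(264,326)
print(d.round(1)); k=np.median(d[:8]); k2=np.polyfit(x-327,d,1); print("slope lift px at front",-k2[0]*64, "offset at hinge",k2[1],"mm:", -k2[0]*64/.325,(k2[1]-k2[0]*64)/.325)
# base-plate control
for (r0,r1,c0,c1) in((225,262,210,240),(255,285,250,258)):
    print(cv2.phaseCorrelate(a[r0:r1,c0:c1].mean(2),b[r0:r1,c0:c1].mean(2)))
E
```

```text
[ 0.5  0.9  0.4  0.1  0.4 -0.7  1.   0.8  1.3  1.4  0.9  1.6  1.1  1.
  1.   1.   1.   1.   0.9  0.3  1.2  0.3  1.   1.5  0.5  1.1  1.   1.1
  0.2  0.5  1.2  0.3  0.2  1.4  0.4  0.1  0.6  0.6  0.1  0.6  1.4  0.4
  0.5  0.7  0.5 -0.4  0.7  0.6 -0.4  0.7  0.2  0.1  0.2  0.4  0.4 -0.1
  0.5  0.4 -0.1  0.   0.4  0.5]
slope lift px at front 0.7047799668265738 offset at hinge 0.2423833714466793 mm: 2.1685537440817657 2.914348733148471
((-0.09532870385370629, 0.08528567100126949), 0.9620175799023586)
((-0.29546030792391065, 0.27383399153288934), 1.031641442215022)
```

Call:
step_arm(moves=[[0.1,0,0.05,0],[0.2,0,0.1,0],[0.2,0,0.1,0]])

```text
time_s: 26.3
tool_pos: [0.5102, 0.1329, 0.1198]
orientation: [-3.141, -0.006, 2.471]
force: [-10.2, 5.8, 8.6]
finger_gap: 0.0131
grasp_force: 80.3
```

```bash
python3 d.py s -86 0 .1197 2.47; python3 -c "
from h import *
o=get_obs();print(o['force'],o['torque'])"
```

```text
t 26.3 pos [0.5102 0.1329 0.1198] rpy [-3.141 -0.006  2.471] gap 0.0131 F [-10.2   5.8   8.6] MOVE [-0.02  0.05  0.01] 0.1
[-10.23823228   5.80560903   8.57892535] [0.7267004  1.41255111 0.03111408]
```

```bash
python3 - <<'E'
from fit import *
from d import stand
ref={"side0":cv2.imread("pics/side0.png"),"x":cv2.imread("pics/x.png")}
ps=[snapshot("side") for _ in range(3)]; p=ps[0]
v=proj(p,(.5,.15,.07))[0].astype(int); w=cv2.resize(cv2.imread("pics/w.png"),None,fx=.25,fy=.25,interpolation=cv2.INTER_AREA)
f=np.zeros_like(p["color"]); x0=max(0,v[0]-80); f[v[1]-60:v[1]-60+w.shape[0],x0:x0+w.shape[1]]=w; ref["w"]=f
now=np.mean([q["color"] for q in ps],0).astype(np.float32)
ch=lambda im:cv2.GaussianBlur(np.clip(im[:,:,0].astype(np.float32)-im[:,:,2],0,255),(0,0),.8)
gr=lambda im:cv2.GaussianBlur(im.astype(np.float32).mean(2),(0,0),.8)
u=proj(p,[*stand(-.013,0),.042])[0]; print(u)
boxes={"corner":(252,270,256,285,ch),"wall":(258,272,262,300,ch),"ring":(int(u[1])-9,int(u[1])+10,int(u[0])-15,int(u[0])+16,gr),"platectl":(262,284,225,262,gr),"hinge":(268,290,315,345,ch)}
for n,(a,b,c,d,g) in boxes.items():
    for k,r in ref.items():
        if n=="ring" and k=="side0": continue
        try:
            M_=np.eye(2,3,dtype=np.float32); cc,M_=cv2.findTransformECC(g(r)[a:b,c:d],g(now)[a:b,c:d],M_,cv2.MOTION_TRANSLATION,(3,100,1e-5)); print(n,k,round(cc,3),"dx,dy",M_[:,2].round(2))
        except cv2.error: print(n,k,"fail")
E
```

```text
[289.15092262 243.82596378]
corner side0 0.991 dx,dy [ 0.01 -0.91]
corner x 0.992 dx,dy [ 0.02 -1.01]
corner w 0.989 dx,dy [ 0.06 -0.93]
wall side0 0.981 dx,dy [ 1.26 -0.41]
wall x 0.977 dx,dy [ 1.46 -0.47]
wall w 0.979 dx,dy [ 1.36 -0.43]
ring x 0.972 dx,dy [ 0.19 -1.03]
ring w 0.982 dx,dy [ 0.22 -0.92]
platectl side0 0.982 dx,dy [0.08 1.04]
platectl x 0.987 dx,dy [0.22 0.88]
platectl w 0.939 dx,dy [-0.04  0.76]
hinge side0 0.991 dx,dy [ 0.15 -0.13]
hinge x 0.956 dx,dy [ 0.22 -0.36]
hinge w 0.719 dx,dy [-0.59 -0.28]
```

The ring's shift gives 4.0 mm of lift, the tray corner 3.3 mm, and the arm's position about 3.8 mm. The tray is off its posts by the right amount, so I hold briefly to check it is steady.

Call:
step_arm(moves=[[0,0,0,0],[0,0,0,0],[0,0,0,0],[0,0,0,0],[0,0,0,0],[0,0,0,0]])

```text
time_s: 27.2
tool_pos: [0.5103, 0.1328, 0.1198]
orientation: [-3.141, -0.006, 2.471]
force: [-9.7, 5.3, 10.0]
finger_gap: 0.0131
grasp_force: 80.3
```

```bash
python3 d.py s -86 0 .1197 2.47; python3 - <<'E'
from plant import *
print(finish_job())
E
```

```text
t 27.2 pos [0.5103 0.1328 0.1198] rpy [-3.141 -0.006  2.471] gap 0.0131 F [-9.7  5.3 10. ] MOVE [-0.01  0.05  0.01] 0.1
the job is handed in; nothing more can be done
None
```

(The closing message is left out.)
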